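# Unlatch the coupling jig's beam and hold it raised off the ball

## Task

Clear the dead weight off the beam of the coupling test jig: set it down, without dropping it, upright in the shallow tray, and let go. Then pull the coupler's latch sideways by its upright tab, against the spring, and by that tab lift the coupler at least 60 mm up off the ball. Finish while still gripping the tab and holding the beam up; leave the other things on the bench where they are.

Things in the scene. Friction and masses are not known exactly. Their poses are not given: they have to be found in the camera images.
- jig: Coupling test jig, fixed: aluminium base plate 12 mm thick, with an upright steel ball 50 mm in diameter at one end and a 97 mm high hinge bracket at the other, which carries a level beam (tongue stub) over the ball. Origin: on the bench under the ball; z up. Plate: x -70 to 70, y -60 to 290 mm. The hinge axis is along x at y 240, z 67 mm.
- deck (a point): Middle of the top of the beam's flat steel deck, 74 x 100 mm (x, y of the jig), 88 mm above the bench, 115 mm from the ball along the jig's y. The beam below it is a grey box section 40 mm wide.
- pull_tab: Plain upright steel tab of the latch, beside the cup on the jig's -x side: 10 mm thick along x, 30 mm wide along y, 50 mm high. Origin: centre of its foot, 90 mm above the bench with the beam down; axes as the jig's, z up the tab; leans with the beam. Pull it along its own -x, away from the cup, 18 mm of travel. Pinch it across its thickness from above. Spring rods on its -x side stay below 75 mm.
- latch (a joint): Draw of the latch in m: 0 shut, 0.018 fully drawn. The spring takes about 6.5 N to start and 13 N fully drawn, and shuts it again when let go. Its bolt sits under the ball: the beam can rise only about 5 mm while the draw is less than 0.009 and is free beyond that. Once the cup is well above the ball the latch may slip back.
- beam (a joint): Angle of the beam in rad: 0 level, seated on the ball; grows as the coupler end rises, to 0.7 at its stop. It falls back if let go; about 5 N lifts it at the tab. The tab is 240 mm along y from the hinge axis and follows an arc about it, leaning with the beam.
- coupler (a point): Centre of the socket of the coupler: a round dark cup, 68 mm in diameter, at the beam's free end, its flat top 36 mm above this point. The point coincides with the ball's centre when seated.
- ball (a point): Centre of the fixed ball, 52 mm above the bench.
- dead_weight: Bright steel dead weight, loose, standing upright on the beam's deck: a cylinder 44 mm in diameter and 36 mm high, with a round grip knob on top 22 mm in diameter spanning 46 to 70 mm above its underside. About 0.4 kg. Origin: centre of its underside; z up.
- tray: Shallow square open tray of grey plastic fixed on the bench, 130 x 130 mm, walls 5 mm thick and 22 mm high, floor 5 mm above the bench. Origin: centre of its underside; sides along its x and y.
- small_weight: Bystander: a smaller knobbed steel weight, 30 mm in diameter and 40 mm high, standing in front of the jig. Origin: centre of underside.
- wrench: Bystander: a steel wrench lying behind the jig, along its x. Origin: underside, near its middle.
- spare_ball: Bystander: a spare steel ball stud, 50 mm in diameter and 58 mm high, standing behind the jig. Origin: centre of underside.
- screwdriver: Bystander: a screwdriver lying to the right of the tray, along its x. Origin: underside, near its middle.
- jar: Bystander: a closed jar 60 mm in diameter and 90 mm high. Origin: centre of underside.
- mug: Bystander: a white mug 80 mm in diameter and 90 mm high. Origin: centre of underside.

How it is judged:
By the outcome, as a careful person would: the job done as asked, in the order asked, and still so for the second after the job is handed in, while the arm keeps its last pose, push and grip.
It also fails if it takes over 56 s, if anything falls off the work surface, if the arm or the gripper's body presses on something with over 40 N, if the wrist force passes 120 N, or if a joint passes its speed limit or range.

## Robot

A 7-joint arm with a two-finger parallel gripper is mounted at the origin on the work surface. World frame = base frame: x ahead of the robot, y to its left, z up, the work surface at z = 0. Lengths are in m, angles in rad, forces in N, time in s.
With the tool pointing down it reaches from about 0.4 to 0.85 m from the base axis. Payload 10.4 kg.
Tool frame: the origin (TCP) lies between the finger pads; the fingertips stand 19 mm ahead of it and the grasp point (between the pads) is the TCP (manip.tip_reach is the z of the fingertips in the tool frame, in m); z points along the fingers, y is the direction in which the jaws open and shut (so a half turn about z gives the same grasp; the last joint's range is limited). The gripper opens to 85 mm and grips with 20 to 120 N. Pads are 22 mm wide; open, the fingers measure 114 mm over their backs; the gripper's body (76 mm by 85 mm) begins 54 mm behind the grasp point. The pads swing forward as they close: fully open they stand 13 mm farther back than shut.
Start: joints at [-1.258, 0.332, -0.065, 1.46, 0.022, 1.35, -0.088], TCP at [0.206, 0.59, 0.25] pointing down, gripper open.
Joint ranges: [-2.6, 2.6], [-0.5, 2.12], [-1.47, 1.34], [0.16, 2.42], [-1.27, 4.41], [0.06, 2.06], [-2.6, 2.6]. Speed limits (rad/s): [2.22, 2.22, 2.79, 2.79, 3.14, 3.14, 3.14].

## Interface

Orientations are given as a unit quaternion [x, y, z, w].
In Python, from workcell import sensors, cams, manip gives the robot as it stands.
- The arm moves only by the shell command python3 -m jog 'ROWS' [FORCE]. ROWS is JSON, a list of rows, each a list of 3 entries, a list of its own where there are three numbers: the shift along the world's x, y, z in m, then the turn, a rotation vector about the world's x, y, z in rad, then the opening in per cent of the stroke, from 0 (shut) to 100 (fully open). In form: [[[dx, dy, dz], [wx, wy, wz], grip], ...]. A call has 1 to 5 rows; each row shifts and turns the pose as measured when the row begins; what a row does not reach is not made up. A row lasts 1/8 s, in which the tool goes at most 62.5 mm and 10.7 degrees, less where a joint would pass 70% of its speed; a pose out of reach is approached as far as the arm can. A call with a gripper value outside its range is refused whole. The fingers move at their own pace and stop on an object; FORCE is the grip in N (left out, the last holds). Time passes only in rows, so rows that do not move let the fingers close. It gives the time, the measured TCP pose, the force and the opening at its end, in the units of the state.
- sensors.get_obs(): the state, without advancing time (a new reading comes with each control period).
- cams.camera(name): name is "scene" or "top" or "wrist"; returns (picture, depth): 384x512x3 uint8, red, green, blue; 384x512 float32, m along the optical axis (not along the pixel's ray), 0 where there is no reading.
- cams.camera_model(name): a dict with "intrinsics" (3x3 intrinsics, pixels), "view" (4x4, takes a point from world to camera coordinates). Camera axes: x right, y down, z forward; pixel columns grow to the right and rows downward; lengths in m; the calibration is good to about 2 mm. The wrist camera is an equidistant fisheye: a pixel r from the principal point sees the ray r / f radians off the axis. A picture is of the moment at which its call begins: read the wrist's pose just before it. camera_model takes no time and is no camera call; for the wrist camera it gives the pose at the moment of the call.
- manip.hand_in(): hands the job in, once; it reports no verdict.
The state is a dict: "clock": time; "joint_pos": joint angles; "joint_velocities": joint speeds; "tau": joint torques, N m; "position": TCP position; "ee_rot": TCP orientation; "ft_force": force on the tool from outside, world axes, zero at the start; "torque": the same for the moment, N m; "grip_width": opening from 0.0 (shut) to 1.0 (fully open).
Only numpy, scipy, OpenCV 4.12 (cv2) and the standard library are available. Lean on these libraries where they do the work, as an engineer would, in place of code of your own. Each camera call takes 0.05 s, during which the arm holds its last target.

## Working session

There is one attempt and no reset: what is moved stays moved. The work goes in short steps, Python scripts to look and compute and a shell command to move; the robot and the scene stay as the last step left them, time stands still between calls to the robot, and variables do not carry over. Pictures are saved under pics/ and viewed, and the job is handed in when it is done.

```bash
mkdir -p pics; ls; python3 - <<'E'
from workcell import sensors,cams,manip
import cv2,numpy as np
o=sensors.get_obs()
for k,v in o.items(): print(k,np.round(v,3))
for n in ["scene","top"]:
    im,d=cams.camera(n); cv2.imwrite(f"pics/{n}0.png",im[:,:,::-1]); np.savez(f"{n}0.npz",im=im,d=d)
    m=cams.camera_model(n); print(n,np.round(m["intrinsics"],1).tolist(),np.round(m["view"],3).tolist())
print(manip.tip_reach)
E
```

```text
pics
clock 0.0
joint_pos [-1.258  0.333 -0.065  1.461  0.022  1.35  -0.089]
joint_velocities [-0.001  0.001 -0.001  0.001  0.002  0.    -0.001]
tau [ 1.0000e-03 -6.2547e+01  5.0000e-02 -3.9159e+01  1.6000e-02  1.0000e-02
 -0.0000e+00]
position [0.206 0.59  0.249]
ee_rot [ 0.167  0.986 -0.001 -0.   ]
ft_force [-0.396  0.33   1.278]
torque [0.043 0.019 0.026]
grip_width 0.998
scene [[465.4, 0.0, 257.4], [0.0, 465.4, 181.1], [0.0, 0.0, 1.0]] [[-0.63, 0.776, -0.011, 0.408], [0.539, 0.428, -0.726, -0.229], [-0.559, -0.463, -0.688, 1.637], [0.0, 0.0, 0.0, 1.0]]
top [[442.9, 0.0, 251.2], [0.0, 442.9, 195.3], [0.0, 0.0, 1.0]] [[-0.013, -1.0, 0.011, -0.059], [-0.982, 0.011, -0.187, 0.588], [0.187, -0.013, -0.982, 1.409], [0.0, 0.0, 0.0, 1.0]]
0.019
```

View pics/scene0.png

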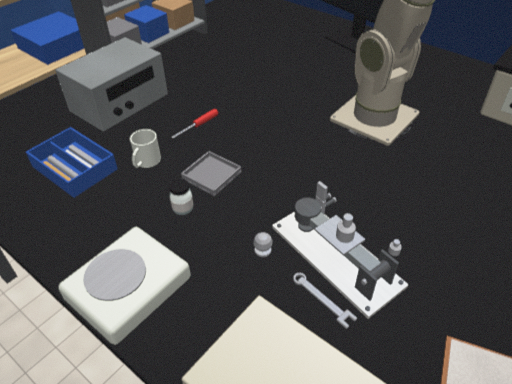

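View pics/top0.png

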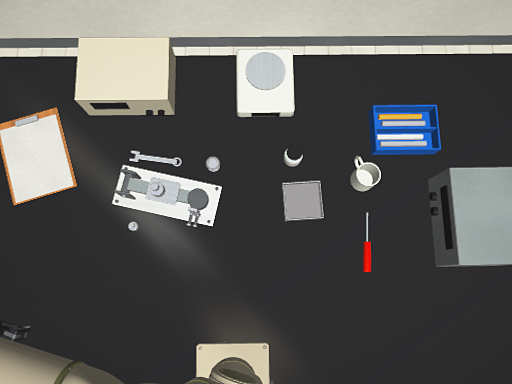

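```bash
cat > h.py <<'E'
import numpy as np,cv2
from workcell import sensors,cams,manip
def cloud(n,d):
    m=cams.camera_model(n);K=m["intrinsics"];V=np.array(m["view"])
    v,u=np.mgrid[0:384,0:512]
    P=np.stack([(u-K[0][2])/K[0][0]*d,(v-K[1][2])/K[1][1]*d,d],-1)
    W=(P-V[:3,3])@V[:3,:3]
    W[d<=0]=np.nan
    return W
def proj(n,p):
    m=cams.camera_model(n);q=np.array(m["view"])[:3]@np.append(p,1);q=np.array(m["intrinsics"])@q;return q[:2]/q[2]
E
python3 - <<'E'
from h import *
for n,box in [("top",(100,140,340,240)),("scene",(160,140,420,320))]:
    z=np.load(n+"0.npz");im=z["im"];W=cloud(n,z["d"])
    x0,y0,x1,y1=box
    s=800//(x1-x0)
    cv2.imwrite(f"pics/{n}0z.png",cv2.resize(im[y0:y1,x0:x1,::-1],None,fx=s,fy=s,interpolation=cv2.INTER_CUBIC))
    h=np.clip(W[y0:y1,x0:x1,2]/0.17,0,1);h=np.nan_to_num(h)
    cv2.imwrite(f"pics/{n}0h.png",cv2.resize(cv2.applyColorMap((h*255).astype(np.uint8),cv2.COLORMAP_JET),None,fx=s,fy=s,interpolation=cv2.INTER_NEAREST))
z=np.load("top0.npz");W=cloud("top",z["d"]);im=z["im"]
g=cv2.cvtColor(im,cv2.COLOR_RGB2GRAY)
H=W[...,2]
# plate
v,u=np.mgrid[0:384,0:512]
roi=(u>105)&(u<230)&(v>155)&(v<235)
pl=roi&(g>130)&(abs(H-.012)<.008)
r=cv2.minAreaRect(W[pl][:,:2].astype(np.float32)*1000);print("plate",r,pl.sum())
for name,c in [("knob/wt",(157,188)),("cup",(198,199)),("tab",(193,217)),("tray",(303,201))]:
    print(name,np.round(W[c[1],c[0]],3))
roi=(u>275)&(u<330)&(v>172)&(v<230)
t=roi&(H>.012)&(H<.035);print("tray",cv2.minAreaRect(W[t][:,:2].astype(np.float32)*1000),t.sum())
E
```

```text
plate ((603.2530517578125, 220.05517578125), (365.42083740234375, 262.1719055175781), 85.15625762939453) 2389
knob/wt [0.594 0.225 0.157]
cup [0.571 0.106 0.088]
tab [0.523 0.13  0.011]
tray [ 0.576 -0.245  0.001]
tray ((575.7352294921875, -241.62112426757812), (131.5226287841797, 130.4459686279297), 2.775533676147461) 272
```

View pics/top0z.png

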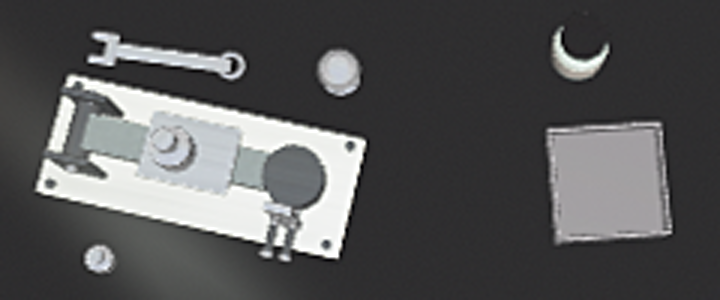

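View pics/scene0z.png

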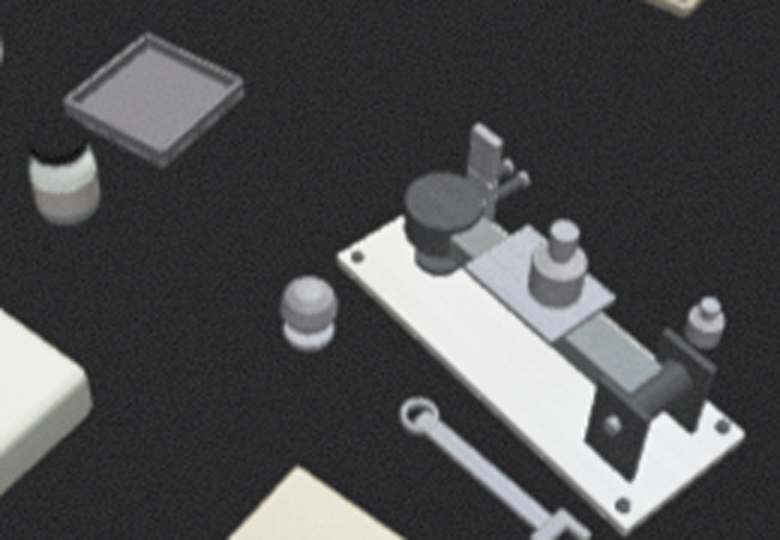

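```bash
python3 - <<'E'
from h import *
z=np.load("top0.npz");W=cloud("top",z["d"]);im=z["im"];H=W[...,2]
g=cv2.cvtColor(im,cv2.COLOR_RGB2GRAY)
v,u=np.mgrid[0:384,0:512]
roi=(u>105)&(u<230)&(v>155)&(v<235)
# plate by brightness polygon; ray cast to z=.012
m=((g>60)&roi).astype(np.uint8)
n,l,st,c=cv2.connectedComponentsWithStats(m);k=l[195,120] if l[195,120] else 1+np.argmax(st[1:,4])
print(st[k])
pl=(l==k)&(abs(H-.012)<.01)
r=cv2.minAreaRect(W[pl][:,:2].astype(np.float32)*1000);print("plate",r)
print(np.round(cv2.boxPoints(r)))
def blob(lo,hi,ro,name,W=W):
    H=W[...,2];mm=ro&(H>lo)&(H<hi);p=W[mm]
    if len(p)==0: print(name,0);return
    q=np.unique((p[:,:2]*1000).astype(np.float32),axis=0)
    print(name,len(p),"med",np.round(np.median(p,0),4),"mid",np.round((p.min(0)+p.max(0))/2,4),"ext",np.round(np.ptp(p,axis=0),4),"circ",cv2.minEnclosingCircle(q))
blob(.150,.17,roi,"knob")
blob(.115,.135,roi&(u<175),"wtbody")
blob(.08,.1,roi&(u>180)&(v<212),"cup")
blob(.10,.15,roi&(u>175),"tab")
z=np.load("scene0.npz");W2=cloud("scene",z["d"]);r2=(u>270)&(u<420)&(v>170)&(v<310)
blob(.150,.17,r2,"knob s",W2)
blob(.115,.135,r2&(u>325),"body s",W2)
blob(.08,.095,r2&(u<325),"cup s",W2)
blob(.095,.15,r2&(u<333)&(u>310)&(v<212),"tab s",W2)
mm=r2&(W2[...,2]>.095)&(W2[...,2]<.15)&(u<333)
print(np.c_[u[mm],v[mm],np.round(W2[mm]*1000)].astype(int)[::2])
E
```

```text
[ 106  164  116   71 5823]
plate ((571.7899169921875, 253.52369689941406), (403.85821533203125, 220.43922424316406), 76.88355255126953)
[[419.  82.]
 [633.  32.]
 [725. 425.]
 [510. 475.]]
knob 44 med [0.6    0.2321 0.1576] mid [0.5998 0.2328 0.1585] ext [0.0216 0.0226 0.0144] circ ((599.5220336914062, 232.86077880859375), 11.427982330322266)
wtbody 103 med [0.593  0.2272 0.1251] mid [0.5992 0.2329 0.1249] ext [0.0432 0.0414 0.0182] circ ((599.578125, 232.94134521484375), 21.915307998657227)
cup 374 med [0.5748 0.109  0.0872] mid [0.5741 0.1178 0.0878] ext [0.0675 0.0884 0.0154] circ ((580.4669799804688, 120.80177307128906), 48.45233917236328)
tab 49 med [0.5284 0.1152 0.137 ] mid [0.5303 0.1175 0.1229] ext [0.014  0.0297 0.0426] circ ((529.4610595703125, 117.4913330078125), 14.875844955444336)
knob s 72 med [0.6057 0.2388 0.1555] mid [0.7459 0.2371 0.1547] ext [0.3127 0.0224 0.0092] circ ((745.8780517578125, 240.62669372558594), 156.3727264404297)
body s 190 med [0.6121 0.2418 0.1236] mid [0.5785 0.1973 0.1249] ext [0.0935 0.1237 0.0194] circ ((572.3229370117188, 197.22720336914062)
[... 1654 characters left out ...]
 138 119]
 [317 195 534 111  96]
 [319 195 537 118 102]
 [321 195 540 126 110]
 [323 195 540 132 114]
 [325 195 539 136 115]
 [318 196 537 116  97]
 [320 196 539 122 103]
 [322 196 539 128 107]
 [324 196 539 134 111]
 [326 196 534 137 109]
 [321 197 540 126 102]
 [323 197 541 133 108]
 [325 197 536 136 106]
 [321 198 538 126  97]
 [323 198 541 133 104]
 [325 198 537 136 103]
 [323 199 540 133 100]
 [325 199 535 136  97]
 [323 200 540 133  96]
 [271 304 892 235 147]
 [272 305 892 238 147]
 [273 306 893 241 148]
 [271 307 897 239 147]
 [273 307 896 244 150]
 [275 307 892 245 146]
 [272 308 899 243 150]
 [276 308 893 249 147]
 [272 309 900 244 147]
 [275 309 897 249 150]
 [277 309 894 252 149]]
```

```bash
python3 - <<'E'
from h import *
v,u=np.mgrid[0:384,0:512]
def cast(n,pts,z):
    m=cams.camera_model(n);K=np.array(m["intrinsics"]);V=np.array(m["view"])
    d=(np.linalg.inv(K)@np.c_[pts,np.ones(len(pts))].T).T@V[:3,:3]
    c=-V[:3,:3].T@V[:3,3]
    return c+d*((z-c[2])/d[:,2])[:,None]
for n,th in(("top",150),("scene",150)):
    z=np.load(n+"0.npz");im=z["im"];g=cv2.cvtColor(im,cv2.COLOR_RGB2GRAY);W=cloud(n,z["d"])
    roi=(u>108)&(u<226)&(v>160)&(v<230) if n=="top" else (u>265)&(u<410)&(v>185)&(v<310)
    m=((g>th)&roi&(abs(W[...,2]-.012)<.012)).astype(np.uint8)
    k,l,st,c=cv2.connectedComponentsWithStats(m);i=1+np.argmax(st[1:,4])
    ys,xs=np.nonzero(l==i)
    P=cast(n,np.c_[xs,ys].astype(float),.012)[:,:2]*1000
    r=cv2.minAreaRect(P.astype(np.float32));print(n,r);print(np.round(cv2.boxPoints(r)))
    # cup top dark pixels
    Hm=abs(W[...,2]-.088)<.008
    roi2=(u>183)&(u<214)&(v>184)&(v<213) if n=="top" else (u>290)&(u<323)&(v>193)&(v<225)
    cm=roi2&Hm&(g<85)
    ys,xs=np.nonzero(cm);P=cast(n,np.c_[xs,ys].astype(float),.088)[:,:2]*1000
    print("cup",len(P),cv2.minEnclosingCircle(P.astype(np.float32)),(P.max(0)+P.min(0))/2,np.ptp(P,axis=0))
    # deck
    roi3=(u>140)&(u<185)&(v>175)&(v<206) if n=="top" else (u>310)&(u<370)&(v>210)&(v<260)
    dm=roi3&(abs(W[...,2]-.088)<.006)&(g>135);ys,xs=np.nonzero(dm);P=cast(n,np.c_[xs,ys].astype(float),.088)[:,:2]*1000
    print("deck",len(P),cv2.minAreaRect(P.astype(np.float32)))
    # knob top z .158
    roi4=(u>145)&(u<170)&(v>175)&(v<200) if n=="top" else (u>335)&(u<360)&(v>205)&(v<235)
    km=roi4&(abs(W[...,2]-.158)<.003);ys,xs=np.nonzero(km);P=cast(n,np.c_[xs,ys].astype(float),.158)[:,:2]*1000
    print("knob",len(P),cv2.minEnclosingCircle(P.astype(np.float32)))
    roi5=(u>275)&(u<330)&(v>172)&(v<230) if n=="top" else (u>175)&(u<245)&(v>145)&(v<200)
    tm=roi5&(W[...,2]>.014)&(W[...,2]<.03);P=W[tm][:,:2]*1000;print("tray",len(P),cv2.minAreaRect(P.astype(np.float32)))
E
```

```text
top ((600.5175170898438, 220.23280334472656), (350.8205261230469, 139.73431396484375), 76.59217071533203)
[[492.  66.]
 [628.  33.]
 [709. 375.]
 [573. 407.]]
cup 16 ((572.6817626953125, 107.24497985839844), 33.35689926147461) [572.68177456 107.08543408] [62.57623859 61.11738265]
deck 525 ((600.9293212890625, 221.39895629882812), (149.6778106689453, 74.18785095214844), 76.70347595214844)
knob 31 ((600.5546264648438, 232.33567810058594), 11.006058692932129)
tray 250 ((575.7352905273438, -241.62110900878906), (131.5226593017578, 130.44601440429688), 2.775545358657837)
scene ((608.5889282226562, 222.91934204101562), (351.71270751953125, 139.21658325195312), 78.30076599121094)
[[505.  65.]
 [641.  37.]
 [712. 381.]
 [576. 409.]]
cup 46 ((586.6137084960938, 115.5067367553711), 33.50889205932617) [594.19645489 113.87308697] [46.7625466  62.36871099]
deck 660 ((607.9104614257812, 228.35678100585938), (165.2280731201172, 77.01985931396484), 76.80683898925781)
knob 44 ((605.3552856445312, 237.84381103515625), 11.187541961669922)
tray 329 ((579.4071655273438, -237.72496032714844), (134.52273559570312, 135.05389404296875), 4.026213645935059)
```

```bash
python3 -m jog '[[[0.04,-0.04,0],[0,0,0],100],[[0.04,-0.04,0],[0,0,0],100],[[0.04,-0.04,0],[0,0,0],100],[[0.04,-0.035,0],[0,0,0],100],[[0.04,-0.035,0],[0,0,0],100]]' 40
```

```text
clock: 0.72
position: [0.4056, 0.3958, 0.2471]
ee_rot: [0.163, 0.987, -0.002, -0.002]
ft_force: [1.1, 0.5, -0.1]
grip_width: 1.003
```

```bash
python3 -m jog '[[[0.04,-0.035,0],[0,0,0],100],[[0.04,-0.035,0],[0,0,0],100],[[0.04,-0.035,0],[0,0,0],100],[[0.03,-0.03,0],[0,0,0],100],[[0.0,0,0],[0,0,0],100]]'
```

```text
clock: 1.35
position: [0.5621, 0.2504, 0.2454]
ee_rot: [0.166, 0.986, -0.004, -0.002]
ft_force: [-0.5, 1.0, 0.5]
grip_width: 1.001
```

```bash
python3 -m jog '[[[0.038,-0.018,0],[0,0,0],100],[[0,0,0],[0,0,0],100]]'; cat >> h.py <<'E'
def wmodel():
    m=cams.camera_model("wrist");return np.array(m["intrinsics"]),np.array(m["view"])
def wcast(K,V,pts,z):
    pts=np.atleast_2d(pts).astype(float);dx=(pts[:,0]-K[0,2])/K[0,0];dy=(pts[:,1]-K[1,2])/K[1,1]
    t=np.hypot(dx,dy)+1e-12
    d=np.c_[np.sin(t)*dx/t,np.sin(t)*dy/t,np.cos(t)]@V[:3,:3]
    c=-V[:3,:3].T@V[:3,3]
    return c+d*((z-c[2])/d[:,2])[:,None]
def wproj(K,V,p):
    q=(V@np.append(p,1))[:3];r=np.hypot(q[0],q[1]);t=np.arctan2(r,q[2])
    return np.array([K[0,2]+K[0,0]*t*q[0]/r,K[1,2]+K[1,1]*t*q[1]/r])
def wcloud(K,V,d):
    v,u=np.mgrid[0:384,0:512];dx=(u-K[0,2])/K[0,0];dy=(v-K[1,2])/K[1,1];t=np.hypot(dx,dy)+1e-12
    P=np.stack([np.tan(t)*dx/t*d,np.tan(t)*dy/t*d,d],-1);P=np.where((d>0)[...,None],P,np.nan)
    return (P-V[:3,3])@V[:3,:3]
def wshot(name):
    o=sensors.get_obs();K,V=wmodel();im,d=cams.camera("wrist")
    cv2.imwrite(f"pics/{name}.png",im[:,:,::-1]);np.savez(name+".npz",im=im,d=d,K=K,V=V)
    return o,im,d,K,V
E
python3 - <<'E'
from h import *
o,im,d,K,V=wshot("w1");print(o["position"],o["ee_rot"]);print(K)
for p in [(.6,.2325,.158),(.5727,.1072,.088),(.5295,.1175,.14)]: print(wproj(K,V,p))
E
```

```text
clock: 1.6
position: [0.6, 0.2331, 0.2445]
ee_rot: [0.165, 0.986, -0.004, -0.003]
ft_force: [-0.3, 0.3, -0.1]
grip_width: 1.003
[0.599991   0.23309309 0.24454068] [ 0.16527026  0.9862368  -0.00379436 -0.00288269]
[[297.31863964   0.         257.41290769]
 [  0.         297.31863964 191.17983857]
 [  0.           0.           1.        ]]
[258.71687502 205.38356805]
[138.64939048 193.51824832]
[106.86214364 164.78237593]
```

View pics/w1.png

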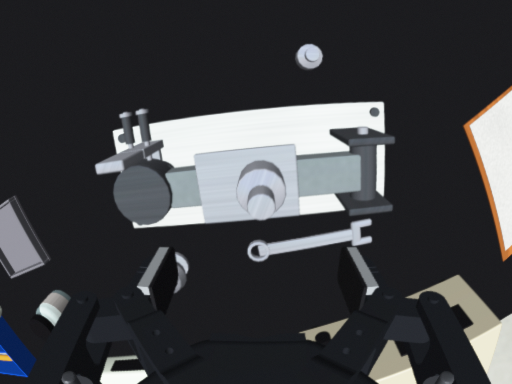

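```bash
python3 - <<'E'
from h import *
z=np.load("w1.npz");im,d,K,V=z["im"],z["d"],z["K"],z["V"]
W=wcloud(K,V,d);H=W[...,2]
v,u=np.mgrid[0:384,0:512]
r=(u>235)&(u<290)&(v>160)&(v<225)
for a,b in [(.153,.163)]:
    P=W[r&(H>a)&(H<b)]*1000;print(np.median(P,0),cv2.minEnclosingCircle(P[:,:2].astype(np.float32)),len(P))
r=(u>90)&(u<170)&(v>135)&(v<180)
for a in (.133,.12,.10,.085):
    P=W[r&(H>a)&(H<.145)]*1000;print(a,len(P),cv2.minAreaRect(P[:,:2].astype(np.float32)),P[:,2].max())
r=(u>105)&(u<175)&(v>155)&(v<225)
P=W[r&(H>.084)&(H<.092)]*1000;print("cup",cv2.minEnclosingCircle(P[:,:2].astype(np.float32)),np.median(P,0))
r=(u>190)&(u<305)&(v>140)&(v<225)
P=W[r&(H>.082)&(H<.094)]*1000;print("deck+",cv2.minAreaRect(P[:,:2].astype(np.float32)))
R=V[:3,:3];print("cam",-R.T@V[:3,3], "TCP px",wproj(K,V,sensors.get_obs()["position"]))
E
```

```text
[601.15861634 233.40458771 158.18927417] ((601.925537109375, 233.12094116210938), 10.982457160949707) 628
0.133 356 ((532.0258178710938, 118.18228149414062), (30.211353302001953, 10.289382934570312), 76.20361328125) 141.63831515044805
0.12 476 ((532.0731201171875, 118.37489318847656), (30.60802459716797, 10.289382934570312), 76.20361328125) 141.63831515044805
0.1 628 ((532.0731201171875, 118.37489318847656), (30.60802459716797, 10.289382934570312), 76.20361328125) 141.63831515044805
0.085 1231 ((543.573486328125, 120.87529754638672), (53.531864166259766, 32.80789566040039), 70.28019714355469) 141.63831515044805
cup ((570.3629760742188, 109.1959457397461), 39.022281646728516) [575.11458196 110.13012127  88.08317621]
deck+ ((602.4107055664062, 219.15884399414062), (112.42668151855469, 74.5332260131836), 76.59528350830078)
cam [0.5225578  0.25986283 0.36880428] TCP px [262.71073781 264.6019402 ]
```

```bash
python3 -m jog '[[[0.001,0,-0.03],[0,0,0],100],[[0.0,0,-0.03],[0,0,0],100],[[0,0,-0.02],[0,0,0],60],[[0,0,-0.01],[0,0,0],60],[[0,0,0],[0,0,0],60]]'
```

```text
clock: 2.28
position: [0.5941, 0.2433, 0.1525]
ee_rot: [0.159, 0.987, -0.001, -0.005]
ft_force: [0.1, -0.5, 0.2]
grip_width: 0.597
```

```bash
python3 -m jog '[[[0.007,-0.01,-0.003],[0,0,0],60],[[0,0,0],[0,0,0],60]]'
```

```text
clock: 2.52
position: [0.6022, 0.233, 0.1511]
ee_rot: [0.159, 0.987, -0.001, -0.004]
ft_force: [-0.8, -0.4, -0.3]
grip_width: 0.601
```

Level with the knob. I'll take one wrist look before closing, to check the drift.

```bash
python3 - <<'E'
from h import *
o,im,d,K,V=wshot("w2");print(o["position"],wproj(K,V,o["position"]),wproj(K,V,(.6015,.233,.158)))
E
```

```text
[0.60215565 0.23302307 0.15105361] [259.15039615 268.27869173] [258.72414346 275.13269294]
```

View pics/w2.png

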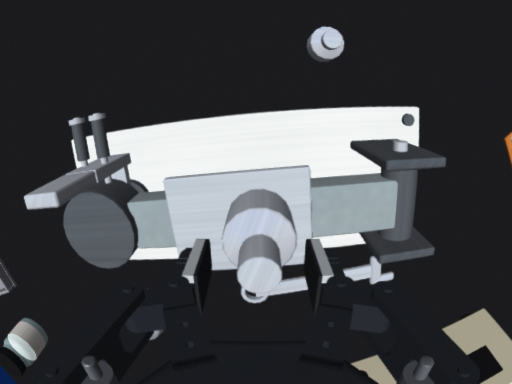

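```bash
python3 -m jog '[[[0,0,-0.002],[0,0,0],20],[[0,0,0],[0,0,0],10],[[0,0,0],[0,0,0],10],[[0,0,0],[0,0,0],10]]' 60
```

```text
clock: 3.08
position: [0.6022, 0.2341, 0.1499]
ee_rot: [0.158, 0.987, 0.0, -0.004]
ft_force: [0.5, -0.9, -0.6]
grip_width: 0.236
```

```bash
python3 -m jog '[[[0,0,0],[0,0,0],10],[[0,0,0.01],[0,0,0],10],[[0,0,0.02],[0,0,0],10],[[0,0,0.025],[0,0,0],10],[[0,0,0.03],[0,0,0],10]]'
```

```text
clock: 3.7
position: [0.5996, 0.2337, 0.2347]
ee_rot: [0.158, 0.987, -0.002, -0.007]
ft_force: [0.8, -0.1, -3.5]
grip_width: 0.229
```

```bash
python3 -m jog '[[[0,-0.01,0.02],[0,0,0],10],[[0,-0.03,0.005],[0,0,0],10],[[-0.003,-0.045,0],[0,0,0],10],[[-0.003,-0.045,0],[0,0,0],10],[[-0.003,-0.045,0],[0,0,0],10]]'; python3 -m jog '[[[-0.003,-0.045,0],[0,0,0],10],[[-0.003,-0.045,0],[0,0,0],10],[[-0.003,-0.045,0],[0,0,0],10],[[-0.003,-0.045,0],[0,0,0],10],[[-0.003,-0.03,0],[0,0,0],10]]'
```

```text
clock: 4.32
position: [0.5894, 0.0597, 0.2651]
ee_rot: [0.154, 0.988, 0.0, -0.006]
ft_force: [1.1, 0.2, -2.9]
grip_width: 0.236
clock: 4.95
position: [0.572, -0.1582, 0.2676]
ee_rot: [0.155, 0.988, 0.001, -0.005]
ft_force: [0.2, 0.3, -3.0]
grip_width: 0.234
```

```bash
python3 -m jog '[[[0,-0.04,0],[0,0,0],10],[[0,-0.03,0],[0,0,0],10],[[0,-0.01,0],[0,0,0],10],[[0,0,0],[0,0,0],10]]';  python3 - <<'E'
from h import *
o,im,d,K,V=wshot("w3");print(o["position"],o["ft_force"],wproj(K,V,(.576,-.2416,.022)))
W=wcloud(K,V,d);H=W[...,2]
im2,d2=cams.camera("scene");cv2.imwrite("pics/s3.png",cv2.resize(im2[100:300,100:350,::-1],None,fx=3,fy=3))
np.savez("s3.npz",im=im2,d=d2)
E
```

```text
clock: 5.45
position: [0.5705, -0.2422, 0.269]
ee_rot: [0.156, 0.988, 0.001, -0.005]
ft_force: [0.5, 0.5, -3.4]
grip_width: 0.233
[ 0.57053285 -0.24224306  0.26895061] [ 0.46060099  0.45073839 -3.42654139] [259.71114956 164.62436588]
```

View pics/w3.png

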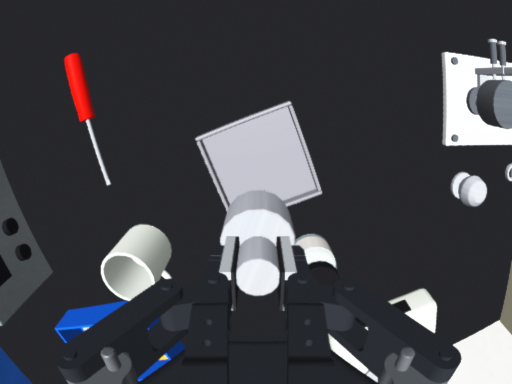

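View pics/s3.png

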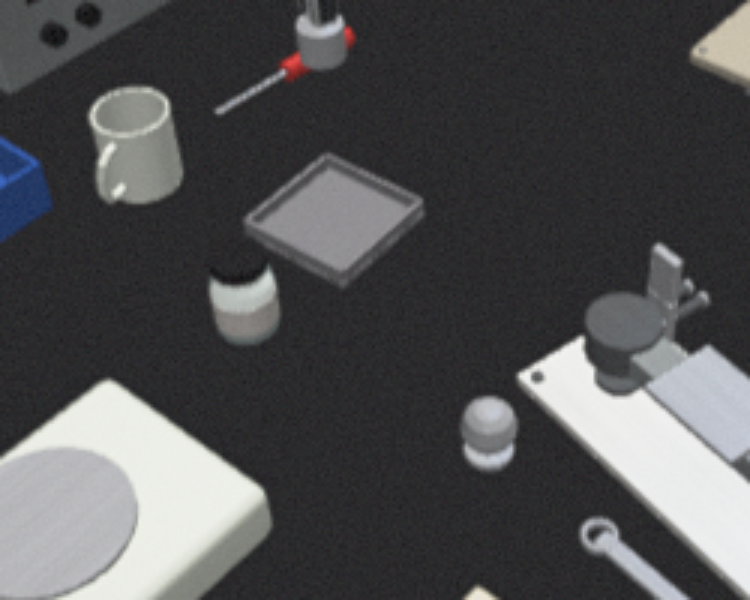

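```bash
python3 -m jog '[[[0.002,0,-0.03],[0,0,0],10],[[0.001,0,-0.04],[0,0,0],10],[[0.001,0,-0.04],[0,0,0],10],[[0.001,0,-0.03],[0,0,0],10],[[0,0,0],[0,0,0],10]]'
```

```text
clock: 6.18
position: [0.5786, -0.2316, 0.1264]
ee_rot: [0.15, 0.989, 0.003, -0.004]
ft_force: [0.5, 0.2, -2.7]
grip_width: 0.24
```

```bash
python3 -m jog '[[[-0.004,-0.01,-0.015],[0,0,0],10],[[0,0,-0.015],[0,0,0],10],[[0,0,-0.012],[0,0,0],10],[[0,0,0],[0,0,0],10],[[0,0,0],[0,0,0],10]]'
```

```text
clock: 6.8
position: [0.5764, -0.2419, 0.0853]
ee_rot: [0.149, 0.989, 0.003, -0.002]
ft_force: [-1.3, -0.7, -3.4]
grip_width: 0.233
```

```bash
python3 -m jog '[[[0,0,-0.008],[0,0,0],10],[[0,0,-0.004],[0,0,0],10],[[0,0,-0.002],[0,0,0],10],[[0,0,0],[0,0,0],10]]'; python3 -m jog '[[[0,0,-0.003],[0,0,0],10],[[0,0,0],[0,0,0],10]]'
```

```text
clock: 7.3
position: [0.5769, -0.2419, 0.0711]
ee_rot: [0.149, 0.989, 0.003, -0.001]
ft_force: [0.8, -0.4, -3.0]
grip_width: 0.233
clock: 7.55
position: [0.577, -0.2419, 0.068]
ee_rot: [0.149, 0.989, 0.003, -0.001]
ft_force: [-0.6, -0.5, -2.8]
grip_width: 0.237
```

```bash
python3 -m jog '[[[0,0,-0.0015],[0,0,0],10],[[0,0,0],[0,0,0],10]]'; python3 -m jog '[[[0,0,-0.001],[0,0,0],10],[[0,0,0],[0,0,0],10]]'
```

```text
clock: 7.8
position: [0.5775, -0.242, 0.0671]
ee_rot: [0.149, 0.989, 0.003, -0.0]
ft_force: [-0.3, -0.2, -4.1]
grip_width: 0.232
clock: 8.05
position: [0.5778, -0.2421, 0.067]
ee_rot: [0.149, 0.989, 0.003, -0.0]
ft_force: [-1.3, 1.3, -2.9]
grip_width: 0.232
```

```bash
python3 -m jog '[[[0,0,-0.002],[0,0,0],10],[[0,0,0],[0,0,0],10]]'; python3 -m jog '[[[0,0,-0.002],[0,0,0],10],[[0,0,0],[0,0,0],10]]'
```

```text
clock: 8.3
position: [0.5786, -0.2423, 0.0671]
ee_rot: [0.149, 0.989, 0.004, 0.001]
ft_force: [0.6, -0.1, -4.2]
grip_width: 0.23
clock: 8.55
position: [0.5795, -0.2425, 0.067]
ee_rot: [0.149, 0.989, 0.004, 0.002]
ft_force: [-1.6, -0.3, -2.6]
grip_width: 0.236
```

```bash
python3 - <<'E'
from h import *
o=sensors.get_obs();print(np.round(o["joint_pos"],3),np.round(o["ft_force"],2),np.round(o["ee_rot"],4),o["position"])
im2,d2=cams.camera("scene");cv2.imwrite("pics/s4.png",cv2.resize(im2[130:210,130:260,::-1],None,fx=6,fy=6,interpolation=cv2.INTER_CUBIC))
np.savez("s4.npz",im=im2,d=d2)
E
```

```text
[ 0.     0.522  0.424  1.663 -0.255  1.008  1.784] [-1.57 -0.25 -2.56] [0.1487 0.9889 0.0037 0.002 ] [ 0.57945096 -0.242526    0.06701735]
```

View pics/s4.png

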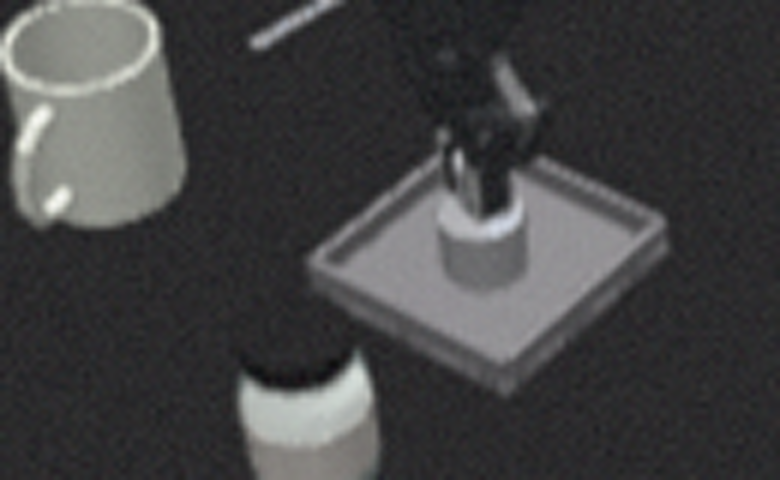

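```bash
python3 -m jog '[[[-0.001,0,-0.003],[0,0,0],10]]'
```

```text
clock: 8.72
position: [0.5802, -0.2426, 0.0667]
ee_rot: [0.149, 0.989, 0.004, 0.004]
ft_force: [-10.3, 8.0, 40.4]
grip_width: 0.237
```

```bash
python3 -m jog '[[[0,0,0.0005],[0,0,0],10],[[0,0,0],[0,0,0],10],[[0,0,0],[0,0,0],45],[[0,0,0],[0,0,0],50],[[0,0,0],[0,0,0],50]]'
```

```text
clock: 9.35
position: [0.5805, -0.2428, 0.0665]
ee_rot: [0.149, 0.989, 0.004, 0.004]
ft_force: [-0.7, -0.4, 0.1]
grip_width: 0.501
```

```bash
python3 -m jog '[[[0,0,0],[0,0,0],55],[[0,0,0.02],[0,0,0],55],[[0,0,0.03],[0,0,0],55],[[0,0,0.04],[0,0,0],55],[[0,0,0.04],[0,0,0],55]]'; python3 - <<'E'
from h import *
im2,d2=cams.camera("scene");cv2.imwrite("pics/s5.png",cv2.resize(im2[100:260,130:370,::-1],None,fx=3,fy=3,interpolation=cv2.INTER_CUBIC))
o=sensors.get_obs();print(o["position"],o["ee_rot"],o["joint_pos"],o["ft_force"])
E
```

```text
clock: 9.98
position: [0.5788, -0.2426, 0.2016]
ee_rot: [0.149, 0.989, 0.004, 0.003]
ft_force: [-0.1, -0.5, 0.1]
grip_width: 0.555
[ 0.58084689 -0.24370752  0.2077949 ] [0.14899698 0.98881186 0.00318378 0.00639336] [-0.03433351  0.37952916  0.46978803  1.53815609 -0.18720746  1.25603556
  1.73468868] [ 2.50565686 -1.49307572  5.74141494]
```

View pics/s5.png

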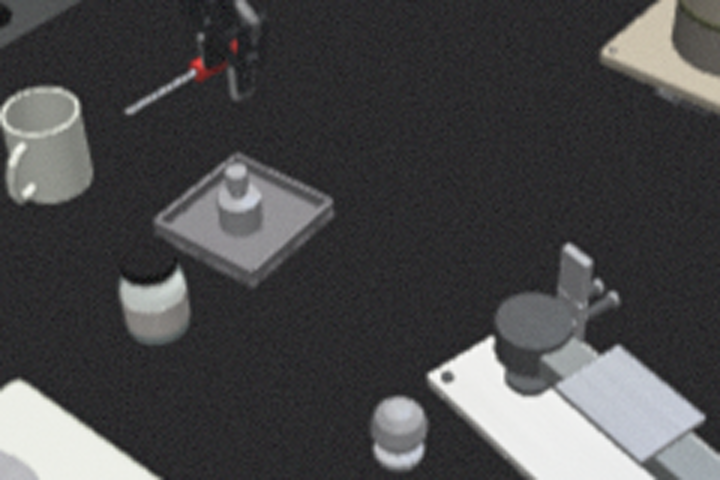

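```bash
python3 -m jog '[[[-0.003,0.03,0.01],[0,0,-0.165],55],[[-0.005,0.04,0.01],[0,0,-0.165],55],[[-0.005,0.04,0],[0,0,-0.165],55],[[-0.005,0.04,0],[0,0,-0.165],55],[[-0.005,0.04,0],[0,0,-0.165],55]]'; python3 -m jog '[[[-0.005,0.04,0],[0,0,-0.165],55],[[-0.005,0.04,0],[0,0,-0.165],55],[[-0.005,0.04,0],[0,0,-0.165],55],[[-0.005,0.04,0],[0,0,-0.1],55],[[0,0,0],[0,0,0],55]]'; python3 - <<'E'
from h import *
from scipy.spatial.transform import Rotation as R
o=sensors.get_obs();M=R.from_quat(o["ee_rot"]).as_matrix();print(o["position"],np.round(M,3),np.degrees(np.arctan2(M[1,1],M[0,1])),np.round(o["joint_pos"],2))
E
```

```text
clock: 10.65
position: [0.5575, -0.0541, 0.2378]
ee_rot: [0.547, 0.837, 0.001, 0.013]
ft_force: [0.9, 0.3, -0.1]
grip_width: 0.55
clock: 11.28
position: [0.5364, 0.1141, 0.2447]
ee_rot: [0.774, 0.633, 0.001, 0.014]
ft_force: [0.6, -1.0, 0.2]
grip_width: 0.545
[0.5363975  0.11409323 0.24471007] [[ 0.2    0.98   0.018]
 [ 0.98  -0.199 -0.02 ]
 [-0.016  0.022 -1.   ]] -11.502961473039113 [-0.71  0.16  0.44  1.71 -0.04  1.28 -0.45]
```

```bash
python3 -m jog '[[[-0.0045,0.004,-0.02],[0.02,0.018,-0.035],55],[[0,0,0],[0,0,0],55]]'; python3 - <<'E'
from h import *
from scipy.spatial.transform import Rotation as R
o,im,d,K,V=wshot("w6");M=R.from_quat(o["ee_rot"]).as_matrix();print(o["position"],np.round(M[:,2],3),np.degrees(np.arctan2(M[1,1],M[0,1])))
print(wproj(K,V,(.532,.1183,.14)),wproj(K,V,o["position"]))
W=wcloud(K,V,d);H=W[...,2];P=W[(H>.133)&(H<.144)&(abs(W[...,0]-.53)<.05)&(abs(W[...,1]-.118)<.03)]*1000
print(len(P),cv2.minAreaRect(P[:,:2].astype(np.float32)),P[:,2].max())
E
```

```text
clock: 11.52
position: [0.5318, 0.1167, 0.2245]
ee_rot: [0.786, 0.618, 0.0, -0.001]
ft_force: [0.3, 0.4, 0.3]
grip_width: 0.551
[0.53182814 0.11674773 0.22452281] [-0.     0.001 -1.   ] -13.684026551051815
[256.52538833 203.49986535] [256.37305617 267.71415878]
496 ((532.2271118164062, 117.99186706542969), (29.394901275634766, 9.265714645385742), 76.54846954345703) 142.04392235171403
```

View pics/w6.png

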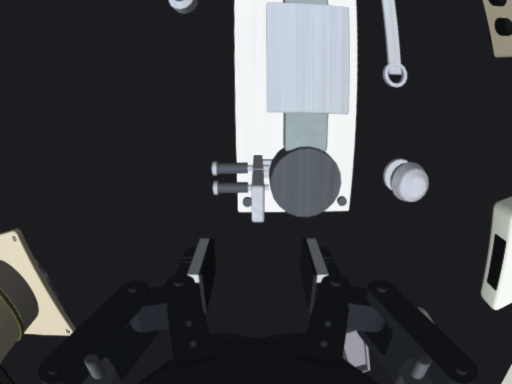

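```bash
python3 -m jog '[[[0,0.001,-0.02],[0,0,0],55],[[0,0,-0.02],[0,0,0],55],[[0,0,-0.015],[0,0,0],55],[[0,0,0],[0,0,0],55]]'
```

```text
clock: 12.08
position: [0.534, 0.1139, 0.1706]
ee_rot: [0.788, 0.616, 0.002, 0.001]
ft_force: [0.0, 0.3, 0.6]
grip_width: 0.547
```

```bash
python3 -m jog '[[[-0.0015,0.0045,-0.015],[0,0,0],55],[[0,0.001,-0.015],[0,0,0],55],[[0,0.001,-0.015],[0,0,0],55],[[0,0,-0.005],[0,0,0],55],[[0,0,0],[0,0,0],55]]'
```

```text
clock: 12.7
position: [0.5328, 0.1209, 0.1179]
ee_rot: [0.787, 0.616, 0.002, 0.001]
ft_force: [0.1, -0.3, 0.5]
grip_width: 0.55
```

```bash
python3 -m jog '[[[0,-0.002,0],[0,0,0],20],[[0,0,0],[0,0,0],0],[[0,0,0],[0,0,0],0],[[0,0,0],[0,0,0],0],[[0,0,0],[0,0,0],0]]' 90; python3 - <<'E'
from h import *
o,im,d,K,V=wshot("w7")
E
```

```text
clock: 13.32
position: [0.5324, 0.119, 0.1188]
ee_rot: [0.787, 0.617, 0.002, 0.001]
ft_force: [-1.0, 0.7, -1.4]
grip_width: 0.108
```

View pics/w7.png

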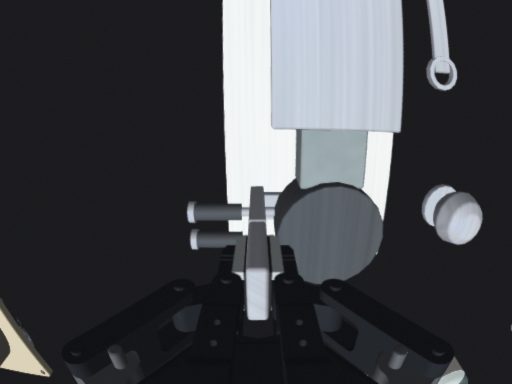

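```bash
python3 -m jog '[[[-0.005,0.001,0],[0,0,0],0],[[-0.005,0.0012,0],[0,0,0],0],[[-0.003,0.0007,0],[0,0,0],0]]'
```

```text
clock: 13.75
position: [0.5236, 0.121, 0.1196]
ee_rot: [0.787, 0.616, 0.006, 0.004]
ft_force: [9.8, 0.4, -7.8]
grip_width: 0.109
```

```bash
python3 -m jog '[[[-0.004,0.001,-0.001],[0,0,0],0],[[-0.004,0.001,0],[0,0,0],0]]'
```

```text
clock: 14.0
position: [0.5187, 0.1221, 0.1193]
ee_rot: [0.788, 0.616, 0.009, 0.007]
ft_force: [10.7, -0.6, -7.2]
grip_width: 0.104
```

```bash
python3 -m jog '[[[-0.003,0.001,0],[0,0,0],0],[[-0.001,0.0015,0.004],[-0.015,0.003,0],0],[[-0.001,0.002,0.006],[-0.025,0.006,0],0]]'
```

```text
clock: 14.38
position: [0.5175, 0.125, 0.1298]
ee_rot: [0.788, 0.615, -0.004, 0.023]
ft_force: [12.5, 0.1, -8.2]
grip_width: 0.107
```

```bash
python3 -m jog '[[[-0.0005,0.0025,0.008],[-0.034,0.008,0],0],[[-0.0005,0.003,0.008],[-0.034,0.008,0],0],[[-0.0003,0.003,0.008],[-0.034,0.008,0],0]]'
```

```text
clock: 14.75
position: [0.5192, 0.1326, 0.1543]
ee_rot: [0.786, 0.614, -0.043, 0.059]
ft_force: [13.0, -0.1, -8.3]
grip_width: 0.103
```

```bash
python3 -m jog '[[[-0.0003,0.003,0.008],[-0.034,0.008,0],0],[[-0.0002,0.0035,0.008],[-0.034,0.008,0],0],[[0,0.004,0.008],[-0.034,0.008,0],0],[[0,0.004,0.008],[-0.034,0.008,0],0]]'
```

```text
clock: 15.25
position: [0.5222, 0.1469, 0.1861]
ee_rot: [0.78, 0.609, -0.096, 0.106]
ft_force: [12.9, 1.3, -10.1]
grip_width: 0.109
```

```bash
python3 -m jog '[[[0,0.004,0.008],[-0.034,0.008,0],0],[[0,0.001,0.002],[0,0,0],0],[[0,0,0],[0,0,0],0],[[0,0,0],[0,0,0],0]]'; python3 - <<'E'
from h import *
o,im,d,K,V=wshot("w8")
for n in("scene","top"):
    i,dd=cams.camera(n);np.savez(n+"8.npz",im=i,d=dd);cv2.imwrite(f"pics/{n}8.png",cv2.resize(i[120:320,120:420,::-1] if n=="scene" else i[130:250,90:400,::-1],None,fx=2.5,fy=2.5,interpolation=cv2.INTER_CUBIC))
o=sensors.get_obs();print(o["position"],o["ft_force"],o["grip_width"],o["clock"],o["ee_rot"])
W=cloud("scene",np.load("scene8.npz")["d"]);H=W[...,2]
J=(W[...,:2]-np.array([.5735,.108]))@np.array([[.973,.232],[-.232,.973]])
m=(abs(J[...,0])<.028)&(J[...,1]>-.03)&(J[...,1]<.20)&(H>.06)&(H<.25)
jy,h=J[...,1][m],H[m]
for a in np.arange(-.03,.2,.02):
    s=(jy>=a)&(jy<a+.02)
    if s.any(): print(round(a+.01,3),s.sum(),round(float(np.median(h[s])),4),round(float(h[s].max()),4))
E
```

```text
clock: 15.75
position: [0.5242, 0.151, 0.1936]
ee_rot: [0.778, 0.607, -0.109, 0.118]
ft_force: [11.5, -0.5, -7.3]
grip_width: 0.104
[0.52426865 0.15102876 0.19362555] [11.27844203 -0.18818912 -8.77111587] 0.10672177191304229 15.9 [ 0.77805676  0.60722296 -0.10922971  0.11822367]
-0.02 9 0.069 0.155
0.0 185 0.1672 0.1758
0.02 251 0.1619 0.1707
0.04 204 0.1561 0.2429
0.06 207 0.1417 0.248
0.08 113 0.1377 0.1443
0.1 175 0.1365 0.1439
0.12 175 0.13 0.136
0.14 182 0.1233 0.1292
0.16 184 0.1165 0.1232
0.18 226 0.1017 0.1164
0.2 91 0.0946 0.0995
```

View pics/scene8.png

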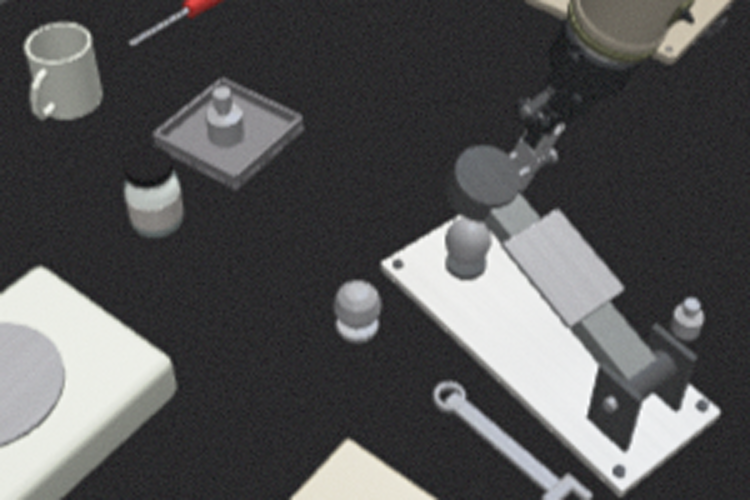

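View pics/top8.png

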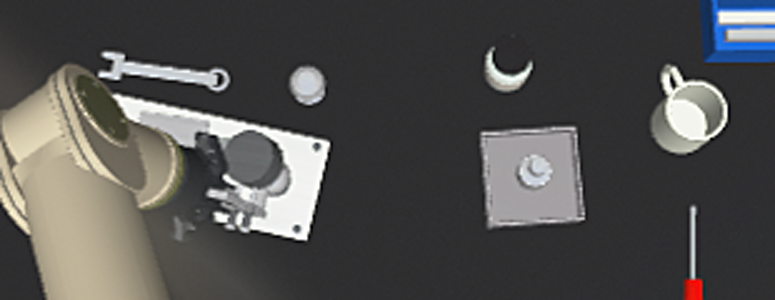

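View pics/w8.png

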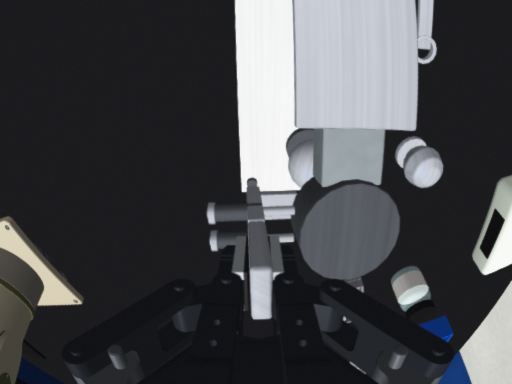

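```bash
python3 -c "
from workcell import manip,sensors
print(manip.hand_in());o=sensors.get_obs();print(o['clock'],o['position'],o['grip_width'],o['ft_force'])"
```

```text
the job is handed in; nothing more can be done
None
the job is handed in; nothing more can be done
```

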